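Stand a washed printing block on edge to dry

TASK

The washed lino printing block has drained on the sloping easel. Take it off and stand it upright on one of its long edges, wholly on the slatted drying board and square across the slats like the two blocks already drying there, leaving at least two fingers' width (30 mm) of clear air between it and each of them. Lower it right down on to the slats before letting go, let it stand free, and leave the other blocks and the inking things undisturbed.

Things in the scene. Friction and masses are not known exactly. Their poses are not given: they have to be found in the camera images.
- block: The washed block, on the easel: flat board 160 x 120 x 23 mm, plywood with a brown lino face with a carved leaf; 0.2-0.4 kg. Origin at its centre; x along the 160, y through the thickness (+y = lino face), z along the 120. At the start it slopes at 55 degrees: lower long edge (-z) on the ledge, back on the slats, upper long edge (+z) nearer the robot, 128 to 142 mm above the bench.
- easel: Sloping wooden easel, fixed, 150 mm wide. Origin on the bench under its middle; x along its ledge, y to its low front, away from the robot. Behind the block two slats (x = -55, +55 mm, 18 wide) end 25 mm short of the block's upper edge; between them 92 mm is open, so a finger fits behind the block. Ledge lip 4 mm high, 7 mm in front of the block. The block is centred on x within 12 mm.
- board: Slatted wooden drying board, fixed to the bench, 220 x 380 mm, its top 18 mm above the bench. Origin on the bench under its centre; x across the slats (220 mm; the blocks' long edges lie along this), y along the slats (380 mm; the row of blocks runs along this), z up. Four slats 34 mm wide, at x = -92, -34, 34, 92 mm.
- dry_big: A block already drying, 160 x 120 x 23 mm like the washed one, standing on its long edge on the board; loose. Origin at its centre, axes as for the washed block (x long, y thickness, z up).
- dry_small: A smaller block already drying, 140 x 100 x 23 mm, standing on its long edge on the board; loose. Origin at its centre, axes likewise.
- ink_tin: Flat round ink tin, 108 mm across, 60 mm high, beyond the work. Origin under its centre. Leave alone.
- brayer: Ink roller lying on its back feet, roller up, about 195 mm long, 118 mm wide, 77 mm high, beyond the work. Origin on the bench between roller and handle; handle towards -x. Leave alone.
- ink_knife: Flat ink knife, 200 mm long, 14 mm high, lying beyond the work. Origin on the bench at its middle; blade towards +x. Leave alone.
Things that resemble listed ones, but are neither listed nor needed, are in the scene too. Leave any blue or purple look-alike of the dry_small alone.

How it is judged:
On the way:
1. The block, still held, is lowered upright on to the drying board: its lower edge within 6 mm of the slats (contact force between the fingers and block above 1 N and (angle between block's own z axis and vertical below 0.15 rad or angle between block's own z axis and vertical above 2.9916 rad) and z of block in the frame of board between 0.072 and 0.084 m and x of block in the frame of board between -0.03 and 0.03 m and y of block in the frame of board between -0.18 and 0.18 m), for 0.1 s.
At the end, for the whole second after the job is handed in: The block stands at rest and free on a long edge on the slats, within 4 deg of vertical, wholly on the board (centre within 30 mm of its middle line, 180 mm of its centre along the slats), square across the slats within 11 deg, at least 27 mm of air to each drying block ((angle between block's own z axis and vertical below 0.07 rad or angle between block's own z axis and vertical above 3.0716 rad) and z of block in the frame of board between 0.073 and 0.083 m and x of block in the frame of board between -0.03 and 0.03 m and y of block in the frame of board between -0.18 and 0.18 m and angle between the x axis of block and the x axis of board, either way round below 0.2 rad and (y of block in the frame of dry_big above 0.05 m or y of block in the frame of dry_big below -0.05 m) and (y of block in the frame of dry_small above 0.05 m or y of block in the frame of dry_small below -0.05 m) and linear speed of block below 0.02 m/s and angular speed of block below 0.1 rad/s); the robot touches nothing.
It fails at once if A drying block is shifted more than 12 mm or tipped (distance of any of dry_big, dry_small from where it was at the start of the episode above 0.012 m or angle between any of dry_big, dry_small's own z axis and vertical above 0.15 rad).
It fails at once if The ink tin is moved more than 20 mm (distance of ink_tin from where it was at the start of the episode above 0.02 m).
It fails at once if The brayer is moved more than 20 mm (distance of brayer from where it was at the start of the episode above 0.02 m).
It fails at once if The ink knife is moved more than 20 mm (distance of ink_knife from where it was at the start of the episode above 0.02 m).
It also fails if it takes over 40 s, if anything falls off the work surface, if the arm or the gripper's body presses on something with over 40 N, if the wrist force passes 120 N, or if a joint passes its speed limit or range.

ROBOT

A 7-joint arm with a two-finger parallel gripper is mounted at the origin on the work surface. World frame = base frame: x ahead of the robot, y to its left, z up, the work surface at z = 0. Lengths are in m, angles in rad, forces in N, time in s.
With the tool pointing down it reaches from about 0.4 to 0.85 m from the base axis. Payload 4.4 kg.
Tool frame: the origin (TCP) lies at the centre of the arm's flange, where the gripper is bolted on; the fingertips stand r.tips_ahead ahead of it and the grasp point (between the pads) lies 180 mm ahead of it (r.tips_ahead is the distance from the TCP to the fingertips, in m); z points along the fingers, y is the line along which they close (so a half turn about z gives the same grasp; the last joint's range is limited). The gripper opens to 94 mm and grips with 3 to 60 N. Pads are 16 mm wide; open, the fingers measure 119 mm over their backs; the gripper's body (75 mm by 177 mm) begins 78 mm behind the grasp point.
Start: joints at [-1.41, 0.628, 0.038, 1.517, -0.027, 0.996, -0.02], TCP at [0.146, 0.633, 0.405] pointing down, gripper open.
Joint ranges: [-3.06, 3.06], [-0.37, 2.12], [-1.25, 1.32], [0.18, 2.47], [-1.1, 4.24], [0.23, 1.98], [-2.94, 2.94]. Speed limits (rad/s): [2.57, 2.57, 3.14, 3.14, 3.14, 3.14, 3.14].

INTERFACE

Orientations are given as a rotation vector (axis times angle).
In Python, from bench import r gives the robot as it stands. The module is installed in compiled form; this text tells all that it offers.
- The arm moves only by the tool send_rows, never from a script. Its argument "moves" is a list of rows, each a list of 5 numbers: the finger opening in mm, from 0 to 94, then the shift along the tool's x, y, z in mm, then the turn about the tool's z in rad. A call has exactly 10 rows; each row shifts and turns the commanded pose from where the row before left it, along the tool's axes as they then stand; what a row does not reach is not made up. A row lasts 1/10 s, in which the tool goes at most 50 mm and 8.59 degrees, less where a joint would pass 70% of its speed; a pose out of reach is approached as far as the arm can. A call with a gripper value outside its range is refused whole. The fingers move at their own pace and stop on an object; "newtons" is the grip in N (left out, the last holds). Time passes only in rows, so rows that do not move let the fingers close, or fill a call up. It gives the time, the measured TCP pose, the force, the opening and the grip force at its end, in the units of the state.
- r.get_state(): the state, without advancing time (a new reading comes with each control period).
- r.read_camera(name): name is "side" or "top" or "wrist"; returns a dict with "frame" (400x640x3 uint8, red, green, blue), "mtx" (3x3 intrinsics, pixels), "R" (3x3) and "t" (3): a world point X has camera coordinates R X + t. Camera axes: x right, y down, z forward; pixel columns grow to the right and rows downward; lengths in m; the calibration is good to about 2 mm. A picture is of the moment at which its call begins. There is no depth.
- r.hand_in(): hands the job in; it is judged then, once.
Trained networks look in the newest picture that a camera, given by its name, has taken for a name from the list of things; names that differ only in an ending like _2 or _b are one class to them, and where a whole thing is asked for, a point or a joint stands for the part that bears it (a point fixed in the world has none). Each returns a list of dicts, best first, with "score" (0 to 1); they miss things now and then, are a little off and sometimes report something else, mostly with a low value. They report only what shows in the picture. A call takes as long as a camera call. They do not tell look-alikes from the thing itself.
- r.search_frame(camera, query): "location" ([x, y, z] in m, in world coordinates, good to about 4 mm: the middle of the surface that is visible of it).
- r.place_of(camera, query): "location" ([x, y, z] in m, in world coordinates, good to about 4 mm: a listed point, or the origin of a listed thing).
The state is a dict: "t": time; "joints": joint angles; "qd": joint speeds; "joint_torque": joint torques, N m; "tcp_pos": TCP position; "tcp_rot": TCP orientation; "wrist_force": force on the tool from outside, world axes, zero at the start; "torque": the same for the moment, N m; "width": opening from 0.0 (shut) to 1.0 (fully open); "gripper_force": force on a finger pad.
Only numpy, scipy, OpenCV 4.12 (cv2) and the standard library are available. Lean on these libraries where they do the work, as an engineer would, in place of code of your own. Each camera call takes 0.05 s, during which the arm holds its last target. There are 200 camera calls.

## Working session

There is one attempt and no reset: what is moved stays moved. The work goes in short steps, Python scripts to look and compute and a tool call to move; the robot and the scene stay as the last step left them, time stands still between calls to the robot, and variables do not carry over. Pictures are saved under pics/ and viewed, at most 10 in all, crops included, and the job is handed in when it is done.

Besides the shell and the picture viewer there is one more tool, called after "Request:" as name(argument=value, ...) on one line, values as JSON. send_rows: Moves the arm, as the interface text tells. Its arguments: {"type":"object","properties":{"moves":{"type":"array","items":{"type":"array","items":{"type":"number"}}},"newtons":{"type":"number"}},"required":["moves"]}

```bash
mkdir -p pics
python3 - <<'E'
from bench import r
import cv2,numpy as np
s=r.get_state();print(s['t'],s['tcp_pos'],s['tcp_rot'],r.tips_ahead)
for c in("top","side"):
    d=r.read_camera(c);cv2.imwrite(f'pics/{c}0.png',d['frame'][:,:,::-1])
    np.savez(f'pics/{c}0.npz',**{k:d[k] for k in('mtx','R','t')})
    def px(X):
        p=d['mtx']@(d['R']@np.array(X)+d['t']);return (p[:2]/p[2]).round().astype(int).tolist()
    for q in['block','easel','board','dry_big','dry_small','ink_tin','brayer','ink_knife']:
        for o in r.place_of(c,q)[:3]: print(c,q,np.round(o['location'],3),round(o['score'],2),px(o['location']))
print(r.get_state()['t'])
E
```

```text
0.0 [0.14605222 0.63307567 0.4037598 ] [-3.55470084e-01 -3.12124127e+00  2.99814323e-03] 0.1992
top block [ 0.586 -0.179  0.086] 0.69 [455, 200]
top easel [ 0.567 -0.182  0.001] 0.55 [446, 214]
top board [ 0.555  0.198 -0.002] 0.69 [302, 210]
top dry_big [0.536 0.143 0.075] 0.78 [323, 213]
top dry_small [0.586 0.505 0.051] 0.77 [183, 187]
top dry_small [0.416 0.576 0.048] 0.66 [146, 252]
top dry_small [0.567 0.338 0.073] 0.64 [246, 196]
top ink_tin [0.754 0.004 0.002] 0.96 [378, 142]
top brayer [ 0.789 -0.18  -0.002] 0.62 [445, 134]
top ink_knife [ 0.789  0.206 -0.004] 0.61 [305, 127]
side block [ 0.584 -0.18   0.086] 0.75 [316, 148]
side easel [ 0.561 -0.179 -0.   ] 0.65 [322, 170]
side easel [ 0.585 -0.178  0.086] 0.42 [316, 148]
side board [0.554 0.198 0.001] 0.57 [316, 227]
side dry_big [0.537 0.143 0.081] 0.79 [323, 194]
side dry_small [0.412 0.576 0.05 ] 0.82 [366, 302]
side dry_small [0.564 0.339 0.065] 0.79 [308, 235]
side dry_small [0.588 0.502 0.049] 0.76 [292, 278]
side ink_tin [0.758 0.004 0.004] 0.9 [259, 191]
side brayer [ 0.789 -0.181 -0.001] 0.66 [260, 168]
side ink_knife [0.788 0.205 0.003] 0.95 [237, 224]
0.9
```

View pics/top0.png

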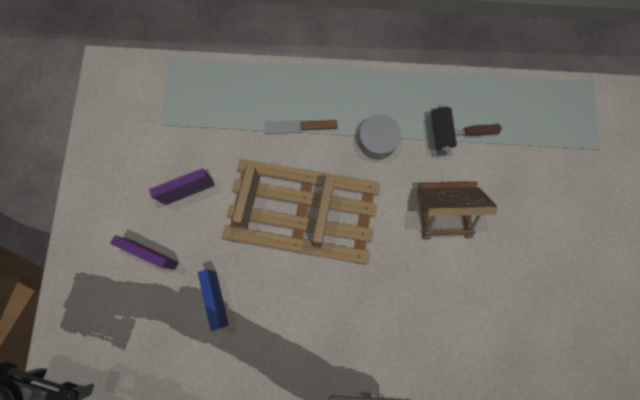

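View pics/side0.png

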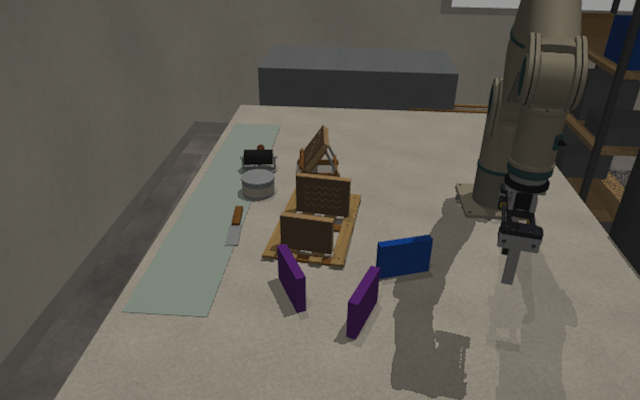

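Candidates for the block: the brown-faced block sloping on the easel (top 455,200), dry_big (323,213) and dry_small (246,196) standing on the board, blue (212,300), purple (182,187) and purple (146,252). I choose the one sloping on the easel and check it in a close crop.

Run:
```python
import cv2,numpy as np
a=cv2.imread('pics/top0.png')
b=cv2.resize(a[165:250,405:505],None,fx=4,fy=4,interpolation=cv2.INTER_CUBIC)
c=cv2.resize(a[150:270,215:385],None,fx=4,fy=4,interpolation=cv2.INTER_CUBIC)[:,:]
# stack: easel crop (400x340) and board crop reduced to fit 800 wide
c=cv2.resize(a[155:267,220:320+65],None,fx=4,fy=4,interpolation=cv2.INTER_CUBIC)[:, :660]
c=cv2.resize(c,(int(c.shape[1]*.6),int(c.shape[0]*.6)))
H=max(b.shape[0],c.shape[0]);o=np.zeros((H,b.shape[1]+c.shape[1],3),np.uint8)
o[:b.shape[0],:b.shape[1]]=b;o[:c.shape[0],b.shape[1]:]=c
o=np.clip(o*1.7,0,255).astype(np.uint8);print(o.shape)
cv2.imwrite('pics/crop1.png',o)
```

```text
(340, 796, 3)
```

View pics/crop1.png

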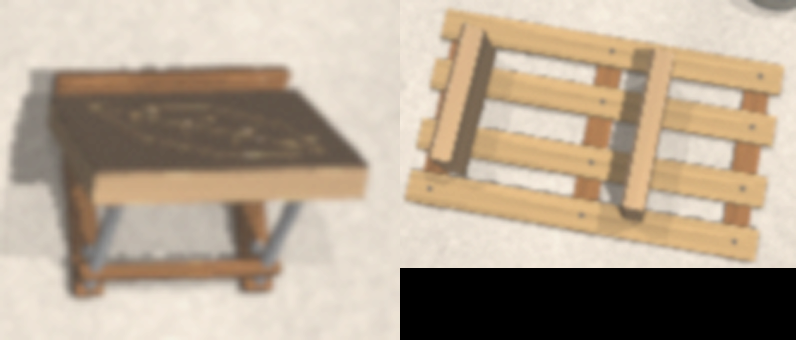

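The crop shows the carved-leaf lino face sloping on the easel: upper edge from (428,207) to (496,206) in the top picture. The two dry blocks stand on the board, roughly along the columns 246 and 323. Now the yaws.

```bash
cat > h.py <<'E'
import numpy as np
from scipy.spatial.transform import Rotation as Ro
def back(d,p,z):
    v=d['R'].T@np.linalg.solve(d['mtx'],[p[0],p[1],1.]);c=-d['R'].T@d['t'];return c+v*(z-c[2])/v[2]
E
python3 - <<'E'
from h import *
d=np.load('pics/top0.npz')
e=lambda X,Y:(405+X/4,165+Y/4)
b=lambda X,Y:(220+(X-400)/2.4,155+Y/2.4)
for n,p,q,z in[('upper lino edge',e(92,170),e(366,165),.142),('upper back edge',e(95,204),e(365,199),.128),('low lino edge',e(58,95),e(297,92),.042),('board low',b(405,200),b(756,262),.018),('board top',b(443,10),b(782,65),.018),('big',b(663,50),b(636,212),.138),('small',b(476,27),b(443,160),.118)]:
    P,Q=back(d,p,z),back(d,q,z);v=Q-P
    print(n,P.round(3),Q.round(3),'mid',((P+Q)/2).round(3),'len',np.linalg.norm(v).round(3),'ang',np.degrees(np.arctan2(v[1],v[0])).round(1))
from bench import r
R=Ro.from_rotvec(r.get_state()['tcp_rot']).as_matrix();print(R.round(4))
E
```

```text
upper lino edge [ 0.552 -0.099  0.142] [ 0.564 -0.258  0.142] mid [ 0.558 -0.178  0.142] len 0.159 ang -85.6
upper back edge [ 0.534 -0.104  0.128] [ 0.547 -0.262  0.128] mid [ 0.54  -0.183  0.128] len 0.159 ang -85.6
low lino edge [ 0.62  -0.101  0.042] [ 0.631 -0.255  0.042] mid [ 0.626 -0.178  0.042] len 0.154 ang -85.9
board low [0.466 0.398 0.018] [0.422 0.021 0.018] mid [0.444 0.209 0.018] len 0.38 ang -96.7
board top [0.679 0.378 0.018] [ 0.638 -0.     0.018] mid [0.658 0.189 0.018] len 0.38 ang -96.2
big [0.615 0.133 0.138] [0.454 0.15  0.138] mid [0.535 0.141 0.138] len 0.162 ang 173.9
small [0.633 0.322 0.118] [0.497 0.342 0.118] mid [0.565 0.332 0.118] len 0.138 ang 171.6
[[-9.744e-01  2.248e-01 -0.000e+00]
 [ 2.248e-01  9.744e-01  1.000e-04]
 [ 0.000e+00  1.000e-04 -1.000e+00]]
```

Request:
send_rows(moves=[[94,-37,-25.5,0,0],[94,-37,-25.5,0,0],[94,-37,-25.5,0,0],[94,-37,-25.5,0,0],[94,-37,-25.5,0,0],[94,-37,-25.5,0,0],[94,-37,-25.5,0,0],[94,-37,-25.5,0,0],[94,-37,-25.5,0,0],[94,-37,-25.5,0,0]])

```text
t: 1.9
tcp_pos: [0.4504, 0.3003, 0.4049]
tcp_rot: [0.355, 3.121, 0.001]
wrist_force: [0.4, 1.0, 0.3]
width: 0.999
gripper_force: 0.0
```

Request:
send_rows(moves=[[94,0,0,0,0.127],[94,0,0,0,0.127],[94,0,0,0,0.127],[94,0,0,0,0.127],[94,0,0,0,0.127],[94,0,0,0,0.127],[94,0,0,0,0.127],[94,0,0,0,0.127],[94,0,0,0,0.127],[94,0,0,0,0.127]])

```text
t: 2.9
tcp_pos: [0.4493, 0.3018, 0.4048]
tcp_rot: [-2.143, -2.297, -0.0]
wrist_force: [1.0, -0.3, -0.8]
width: 1.001
gripper_force: 0.0
```

Request:
send_rows(moves=[[94,-48.5,8.2,0,0],[94,-48.5,8.2,0,0],[94,-48.5,8.2,0,0],[94,-48.5,8.2,0,0],[94,-48.5,8.2,0,0],[94,-48.5,8.2,0,0],[94,-48.5,8.2,0,0],[94,-48.5,8.2,0,0],[94,-48.5,8.2,0,0],[94,-48.5,8.2,0,0]])

```text
t: 3.9
tcp_pos: [0.5672, -0.1778, 0.4048]
tcp_rot: [2.137, 2.302, 0.001]
wrist_force: [1.8, 0.5, -0.2]
width: 1.0
gripper_force: 0.0
```

Run:
```python
from bench import r
from h import *
import cv2
s=r.get_state();print(s['t'],s['tcp_pos'],s['joints'])
for c in('wrist','top'):
    d=r.read_camera(c)
    for o in r.place_of(c,'block')[:2]: print(c,np.round(o['location'],3),o['score'])
    if c=='wrist':
        f=d['frame'][:,:,::-1].copy()
        # predicted block outline
        a=np.radians(4.3);n=np.array([np.cos(a),np.sin(a),0]);l=np.array([np.sin(a),-np.cos(a),0])
        for m in([.558,-.18,.142],[.540,-.181,.128]):
            for k in(-.08,.08):
                p=d['mtx']@(d['R']@(np.array(m)+k*l)+d['t']);cv2.circle(f,tuple(int(v) for v in p[:2]/p[2]),3,(0,0,255),-1)
        cv2.imwrite('pics/w1.png',f)
```

```text
3.9 [ 0.56722435 -0.1778188   0.40482052] [ 0.00451299  0.57593282  0.40223145  1.68645192 -0.2690041   0.93376564
  0.58394581]
wrist [ 0.58  -0.181  0.085] 0.59
wrist [ 0.79  -0.179 -0.   ] 0.43
top [ 0.584 -0.181  0.086] 0.95
top [ 0.79   0.211 -0.004] 0.55
```

View pics/w1.png

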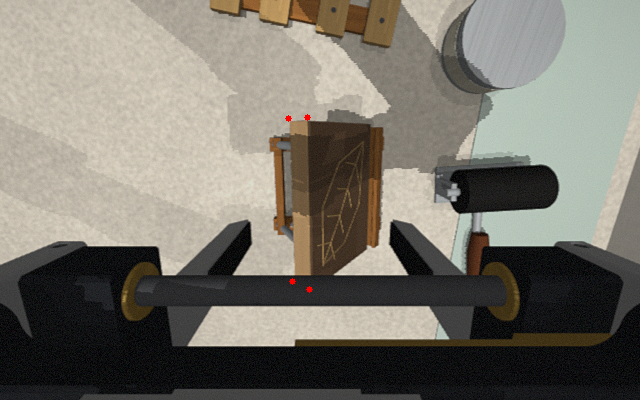

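The wrist picture shows the block's upper edge at columns 291–309, with the fingers on either side of it. The predicted corners (307,117) lie within about 5 px of the real ones. Descending with one finger behind the block.

Request:
send_rows(moves=[[94,-1,0,10.5,0],[94,-1,0,10.5,0],[94,-1,0,10.5,0],[94,0,0,10.5,0],[94,0,0,10.5,0],[94,0,0,10.5,0],[94,0,0,10.5,0],[94,0,0,10.5,0],[94,0,0,10.5,0],[94,0,0,10.5,0]])

```text
t: 5.1
tcp_pos: [0.5672, -0.179, 0.2988]
tcp_rot: [2.138, 2.302, 0.0]
wrist_force: [0.7, 0.4, 0.2]
width: 1.0
gripper_force: 0.0
```

Request:
send_rows(moves=[[85,0,0,0,0],[75,0,0,0,0],[70,0,0,0,0],[70,0,2,0,0],[70,0,2,0,0],[70,0,2,0,0],[70,0,2,0,0],[70,0,2,0,0],[70,0,0,0,0],[70,0,0,0,0]], newtons=15)

```text
t: 6.1
tcp_pos: [0.5763, -0.1783, 0.2995]
tcp_rot: [-2.137, -2.3, 0.002]
wrist_force: [-5.3, -0.0, 3.8]
width: 0.746
gripper_force: 2.3
```

Request:
send_rows(moves=[[68,0,1.5,-1.5,0],[66,0,1.5,-1.5,0],[64,0,1.5,-1.5,0],[62,0,1.5,-1.5,0],[60,0,1.5,-1.5,0],[58,0,1.5,-1.5,0],[56,0,1.5,-1.5,0],[54,0,1.5,-1.5,0],[52,0,1.5,-1.5,0],[50,0,1.5,-1.5,0]])

```text
t: 7.1
tcp_pos: [0.5924, -0.177, 0.3147]
tcp_rot: [2.137, 2.302, 0.001]
wrist_force: [-1.4, -0.3, 0.1]
width: 0.536
gripper_force: 0.3
```

Run:
```python
from bench import r
from h import *
import cv2
d=r.read_camera('side');cv2.imwrite('pics/s2.png',cv2.resize(d['frame'][95:215,240:440,::-1],None,fx=4,fy=4,interpolation=cv2.INTER_CUBIC))
```

```text
(no output)
```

View pics/s2.png

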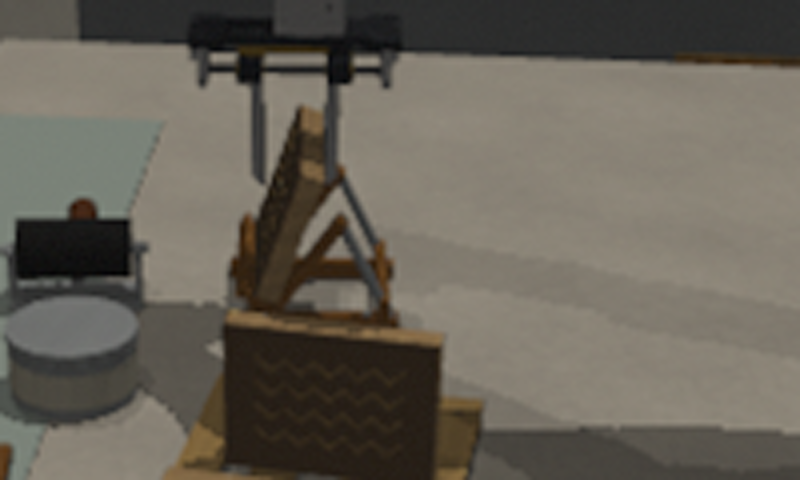

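The block has been pushed up to about 20° from vertical. Its top is between the fingers at crop (312,115), with the rear finger on its back. I carry on.

Request:
send_rows(moves=[[48,0,1.8,-1,0],[46,0,1.8,-1,0],[44,0,1.8,-1,0],[42,0,1.8,-1,0],[40,0,1.8,-1,0],[38,0,1.8,-1,0],[36,0,1.8,-1,0],[35,0,1.8,-1,0],[34,0,1.8,-1,0],[33,0,1.8,-1,0]])

```text
t: 8.15
tcp_pos: [0.6102, -0.1757, 0.3247]
tcp_rot: [2.138, 2.302, 0.0]
wrist_force: [-0.3, -0.3, -0.2]
width: 0.354
gripper_force: 0.2
```

Request:
send_rows(moves=[[31,0,0.5,0,0],[29,0,0.5,0,0],[27,0,0.5,0,0],[25,0,0.5,0,0],[23,0,0.5,0,0],[20,0,0,0,0],[15,0,0,0,0],[10,0,0,0,0],[10,0,0,0,0],[10,0,0,0,0]], newtons=30)

```text
t: 9.15
tcp_pos: [0.6127, -0.1755, 0.3246]
tcp_rot: [2.137, 2.302, 0.001]
wrist_force: [0.7, 0.4, -1.4]
width: 0.244
gripper_force: 30.0
```

Run:
```python
from bench import r
import cv2
d=r.read_camera('side');cv2.imwrite('pics/s3.png',cv2.resize(d['frame'][95:215,240:440,::-1],None,fx=4,fy=4,interpolation=cv2.INTER_CUBIC))
```

```text
(no output)
```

View pics/s3.png

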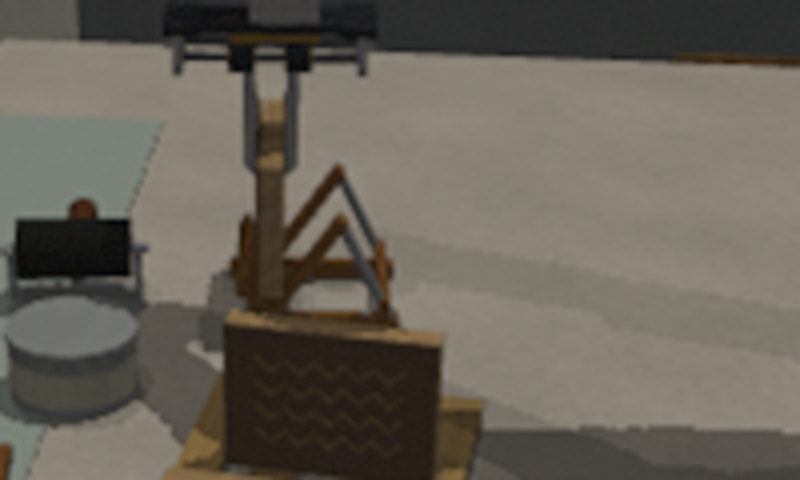

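Upright and fully held (opening 23 mm). Lifting clear.

Request:
send_rows(moves=[[10,0,0,-5,0],[10,0,0,-13,0],[10,0,0,-15,0],[10,0,0,-15,0],[10,0,0,-15,0],[10,0,0,-15,0],[10,0,0,-15,0],[10,0,0,-15,0],[10,0,0,-15,0],[10,0,0,-12,0]], newtons=40)

```text
t: 10.2
tcp_pos: [0.6123, -0.1758, 0.462]
tcp_rot: [2.137, 2.3, 0.001]
wrist_force: [-1.0, -0.3, -2.3]
width: 0.239
gripper_force: 40.0
```

Run:
```python
from bench import r
from h import *
import cv2
s=r.get_state();p=s['tcp_pos'];R=Ro.from_rotvec(s['tcp_rot']).as_matrix();print(p,R[:,1],s['width'],s['gripper_force'])
for c in('side','top'):
    d=r.read_camera(c)
    for o in r.place_of(c,'block')[:1]: L=o['location'];print(c,np.round(L,3),o['score'],'rel tool',(R.T@(np.array(L)-p)).round(3))
    for q in('board','dry_big','dry_small'):
        for o in r.place_of(c,q)[:3]: print(c,q,np.round(o['location'],3),round(o['score'],2))
```

```text
[ 0.61228273 -0.17581844  0.4619872 ] [0.99729866 0.07343607 0.00159121] 0.238868022926565 39.95187520980835
side [ 0.612 -0.177  0.236] 0.79 rel tool [-0.001 -0.     0.226]
side board [ 0.549  0.198 -0.001] 0.81
side dry_big [0.539 0.143 0.077] 0.96
side dry_small [0.566 0.338 0.066] 0.96
side dry_small [0.586 0.503 0.048] 0.94
side dry_small [0.312 0.391 0.049] 0.9
top [ 0.615 -0.179  0.236] 0.77 rel tool [-0.003  0.002  0.226]
top board [0.553 0.197 0.001] 0.75
top dry_big [0.533 0.146 0.076] 0.81
top dry_small [0.585 0.502 0.051] 0.87
top dry_small [0.313 0.399 0.05 ] 0.77
top dry_small [0.415 0.574 0.045] 0.69
```

Request:
send_rows(moves=[[10,10,-1,0,0],[10,25,-1.5,0,0],[10,30,-2,0,0],[10,30,-2,0,0],[10,30,-2,0,0],[10,30,-2,0,0],[10,30,-2,0,0],[10,30,-2,0,0],[10,30,-2,0,0],[10,30,-2,0,0]])

```text
t: 11.7
tcp_pos: [0.5731, 0.0993, 0.4597]
tcp_rot: [-2.137, -2.302, -0.0]
wrist_force: [1.6, -0.1, -2.0]
width: 0.238
gripper_force: 40.0
```

Request:
send_rows(moves=[[10,30,-1.5,0,0],[10,30,-1.5,0,0],[10,30,-1.5,0,0],[10,30,-1.5,0,0],[10,15,0,0,0],[10,7,0,0,0],[10,0,0,0,-0.05],[10,0,0,0,-0.1],[10,0,0,0,-0.1],[10,0,0,0,-0.1]])

```text
t: 12.7
tcp_pos: [0.5577, 0.2367, 0.4597]
tcp_rot: [1.702, 2.64, -0.002]
wrist_force: [-0.2, -0.6, -2.4]
width: 0.242
gripper_force: 40.0
```

Request:
send_rows(moves=[[10,0,0,0,-0.11],[10,0,0,0,-0.11],[10,0,0,0,-0.11],[10,0,0,0,-0.11],[10,0,0,0,-0.11],[10,0,0,0,-0.11],[10,0,0,0,-0.11],[10,0,0,0,-0.11],[10,0,0,0,-0.1],[10,0,0,0,-0.05]])

```text
t: 13.7
tcp_pos: [0.5578, 0.2364, 0.4596]
tcp_rot: [0.183, 3.136, -0.002]
wrist_force: [-0.1, -0.5, -3.4]
width: 0.241
gripper_force: 40.0
```

Run:
```python
from bench import r
from h import *
import cv2
s=r.get_state();p=s['tcp_pos'];R=Ro.from_rotvec(s['tcp_rot']).as_matrix();print(s['t'],p,R.round(3).tolist(),s['width'],s['gripper_force'],np.degrees(np.arctan2(R[1,1],R[0,1])))
for c in('side','top'):
    d=r.read_camera(c)
    for o in r.place_of(c,'block')[:2]: L=o['location'];print(c,np.round(L,3),o['score'],'rel tool',(R.T@(np.array(L)-p)).round(3))
    if c=='top': cv2.imwrite('pics/t4.png',cv2.resize(d['frame'][140:280,210:400,::-1],None,fx=4,fy=4,interpolation=cv2.INTER_CUBIC))
```

```text
13.7 [0.55778592 0.2364326  0.45962934] [[-0.993, 0.116, 0.0], [0.116, 0.993, -0.001], [-0.0, -0.001, -1.0]] 0.24057624231163977 39.95213985443115 83.32553861797194
side [0.558 0.233 0.236] 0.77 rel tool [-0.001 -0.003  0.223]
```

View pics/t4.png

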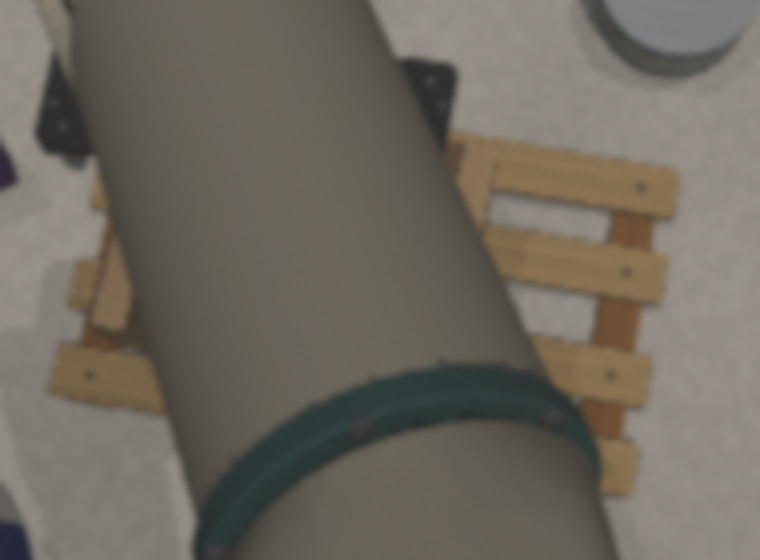

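The top view is blocked by the arm, but both dry blocks are where they were. The block's pose comes from the side network and the tool pose. Descending, then creeping to contact.

Request:
send_rows(moves=[[10,0,0,8,0],[10,0,0,16,0],[10,0,0,16,0],[10,0,0,16,0],[10,0,0,16,0],[10,0,0,16,0],[10,0,0,16,0],[10,0,0,16,0],[10,0,0,14,0],[10,0,0,8,0]])

```text
t: 14.9
tcp_pos: [0.5569, 0.2383, 0.316]
tcp_rot: [-0.184, -3.134, 0.002]
wrist_force: [-0.6, 0.3, -2.1]
width: 0.243
gripper_force: 40.0
```

Request:
send_rows(moves=[[10,0,0,1,0],[10,0,0,1,0],[10,0,0,1,0],[10,0,0,1,0],[10,0,0,0.5,0],[10,0,0,0.5,0],[10,0,0,0.5,0],[10,0,0,0.5,0],[10,0,0,0,0],[10,0,0,0,0]])

```text
t: 15.9
tcp_pos: [0.5573, 0.2385, 0.3116]
tcp_rot: [-0.183, -3.136, 0.0]
wrist_force: [-0.4, -0.3, -3.4]
width: 0.242
gripper_force: 40.0
```

Run:
```python
from bench import r
from h import *
import cv2
s=r.get_state();p=s['tcp_pos'];print(p,s['wrist_force'],s['torque'])
d=r.read_camera('side')
for q in('block','dry_big','dry_small'):
    for o in r.place_of('side',q)[:2]: print(q,np.round(o['location'],3),round(o['score'],2))
cv2.imwrite('pics/s5.png',cv2.resize(d['frame'][130:280,230:430,::-1],None,fx=4,fy=4,interpolation=cv2.INTER_CUBIC))
```

```text
[0.55727864 0.23849455 0.31163414] [-0.37883707 -0.32741263 -3.41132692] [-0.050662    0.004796    0.02165955]
block [0.558 0.239 0.084] 0.79
dry_big [0.537 0.144 0.079] 0.81
dry_small [0.568 0.342 0.064] 0.88
dry_small [0.415 0.575 0.051] 0.84
```

View pics/s5.png

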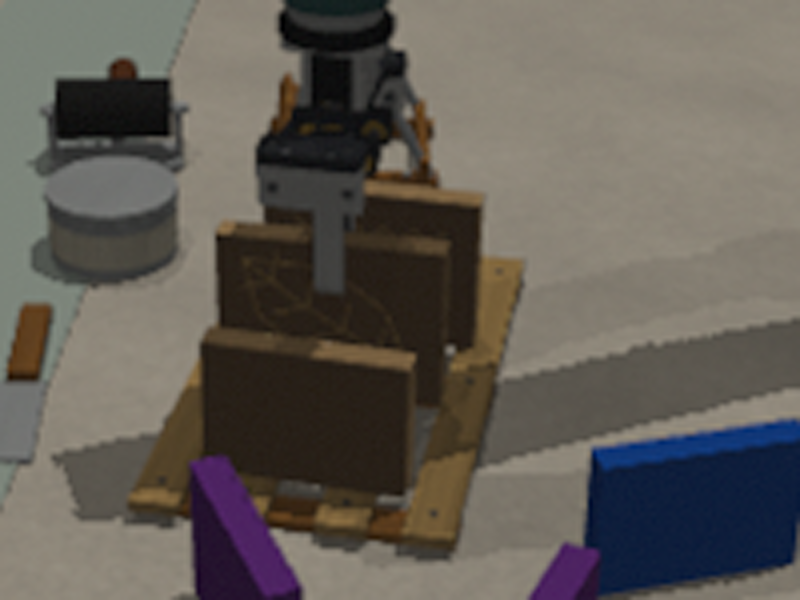

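The block stands square in line with the others, between the two dry ones (crop column 330, row 310), a few mm above the slats. Creeping on to contact.

Request:
send_rows(moves=[[10,0,0,0.5,0],[10,0,0,0.5,0],[10,0,0,0.5,0],[10,0,0,0.5,0],[10,0,0,0.5,0],[10,0,0,0.5,0],[10,0,0,0.5,0],[10,0,0,0.5,0],[10,0,0,0,0],[10,0,0,0,0]])

```text
t: 17.1
tcp_pos: [0.5573, 0.2385, 0.3077]
tcp_rot: [-0.183, -3.136, 0.0]
wrist_force: [0.3, -0.1, -1.6]
width: 0.244
gripper_force: 40.0
```

Request:
send_rows(moves=[[10,0,0,0.5,0],[10,0,0,0.5,0],[10,0,0,0.5,0],[10,0,0,0.5,0],[10,0,0,0.5,0],[10,0,0,0.5,0],[10,0,0,0,0],[10,0,0,0,0],[10,0,0,0,0],[10,0,0,0,0]])

```text
t: 18.1
tcp_pos: [0.5573, 0.2385, 0.3047]
tcp_rot: [0.183, 3.136, 0.0]
wrist_force: [1.1, 0.6, -2.6]
width: 0.242
gripper_force: 40.0
```

Request:
send_rows(moves=[[10,0,0,0.5,0],[10,0,0,0.5,0],[10,0,0,0.5,0],[10,0,0,0.5,0],[10,0,0,0,0],[10,0,0,0,0],[10,0,0,0,0],[10,0,0,0,0],[10,0,0,0,0],[10,0,0,0,0]])

```text
t: 19.1
tcp_pos: [0.5573, 0.2385, 0.3027]
tcp_rot: [-0.183, -3.136, -0.0]
wrist_force: [-0.3, 1.0, -2.9]
width: 0.243
gripper_force: 40.0
```

Request:
send_rows(moves=[[10,0,0,0.5,0],[10,0,0,0.5,0],[10,0,0,0.5,0],[10,0,0,0.5,0],[10,0,0,0,0],[10,0,0,0,0],[10,0,0,0,0],[10,0,0,0,0],[10,0,0,0,0],[10,0,0,0,0]])

```text
t: 20.1
tcp_pos: [0.5571, 0.2387, 0.3019]
tcp_rot: [0.183, 3.136, 0.001]
wrist_force: [-4.2, -1.0, 7.3]
width: 0.242
gripper_force: 40.0
```

Contact: about 10 N upward. Letting go gently, then raising straight up.

Request:
send_rows(moves=[[10,0,0,-0.5,0],[10,0,0,0,0],[25,0,0,0,0],[27,0,0,0,0],[30,0,0,0,0],[35,0,0,0,0],[40,0,0,0,0],[45,0,0,0,0],[50,0,0,0,0],[55,0,0,0,0]], newtons=10)

```text
t: 21.1
tcp_pos: [0.5573, 0.2385, 0.3012]
tcp_rot: [0.183, 3.136, 0.0]
wrist_force: [0.2, -0.6, -0.6]
width: 0.573
gripper_force: 0.0
```

Request:
send_rows(moves=[[55,0,0,-5,0],[55,0,0,-10,0],[55,0,0,-15,0],[55,0,0,-20,0],[55,0,0,-20,0],[55,0,0,-20,0],[55,0,0,-20,0],[55,0,0,-15,0],[55,0,0,-10,0],[55,0,0,0,0]])

```text
t: 22.1
tcp_pos: [0.5576, 0.2386, 0.4381]
tcp_rot: [0.183, 3.133, 0.003]
wrist_force: [0.1, 0.2, 0.1]
width: 0.586
gripper_force: 0.0
```

Run:
```python
from bench import r
from h import *
import cv2
d=r.read_camera('side')
for q in('block','dry_big','dry_small'):
    for o in r.place_of('side',q)[:2]: print(q,np.round(o['location'],3),round(o['score'],2))
cv2.imwrite('pics/s6.png',cv2.resize(d['frame'][130:280,230:430,::-1],None,fx=4,fy=4,interpolation=cv2.INTER_CUBIC))
print(r.get_state()['t'])
```

```text
block [0.56  0.238 0.078] 0.83
dry_big [0.538 0.142 0.082] 0.86
dry_small [0.416 0.576 0.049] 0.93
dry_small [0.564 0.338 0.066] 0.82
22.3
```

View pics/s6.png

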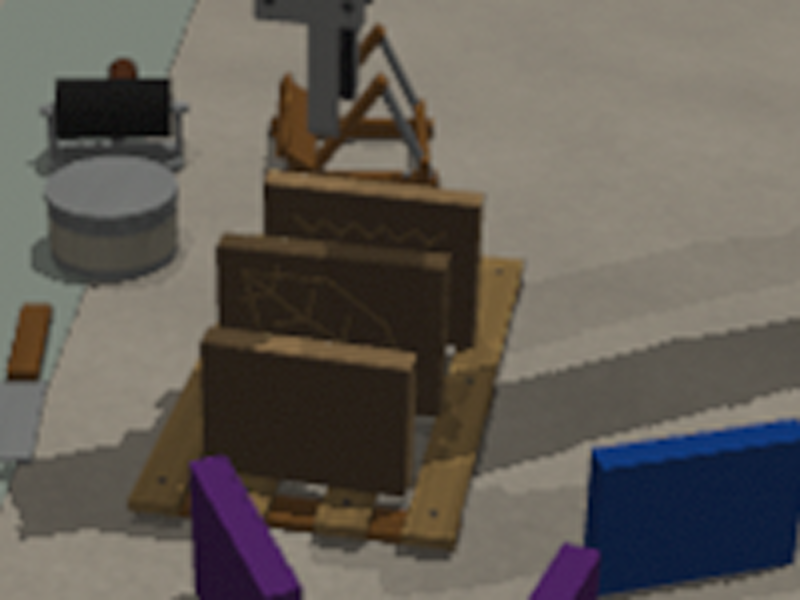

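The block stands free and upright between the two dry blocks (crop 330,320) and the gripper is clear above it. Handing in.

```bash
python3 -c "
from bench import r
print(r.hand_in())"
```

```text
the job is handed in; nothing more can be done
None
```

The washed block now stands upright and free on the slats, square across them and about midway between the two drying blocks (roughly 70 mm of air each side). The other blocks and the inking things were not disturbed, and the job is handed in (no verdict was returned).

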